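# Pack the lights of one order into their boxes

## Task

Pack this lighting order: put each of the five parts into the box base whose insert is made for it - the large downlight in the large round cut-out, the small downlight in the small round cut-out, the driver in the long rectangular cut-out, and the two spot lamps in the divided box, one per compartment. Leave each standing upright on the floor of its place, and set the parts down rather than dropping them.

Things in the scene. Friction and masses are not known exactly. Their poses are not given: they have to be found in the camera images.
- large_mid (a point): The large recessed downlight, standing face down: a white round trim ring 84 mm across and 7 mm thick at the bottom, on it a finned aluminium heat sink 52 mm in diameter (round, grip it here) up to 50 mm above the underside. The point is on its axis, half-way up (25 mm above the underside). z up. 0.15 to 0.3 kg.
- small_mid (a point): The small recessed downlight, same make, standing face down: white round trim ring 60 mm across and 7 mm thick, finned aluminium heat sink 36 mm in diameter (grip it here) up to 46 mm above the underside. The point is on its axis, half-way up (23 mm above the underside). z up. 0.08 to 0.17 kg.
- driver_mid (a point): The LED driver: a plain white plastic block, 104 mm long (its y axis), 42 mm wide (its x axis), 36 mm high, lying flat; either end is the same. The point is its centre, 18 mm above the underside. 0.11 to 0.22 kg.
- spot_a_mid (a point): A white spot lamp standing lens down: 50 mm across at the bottom (up to 7 mm high), tapering to 28 mm at 31 mm height, then a round cap 27 mm in diameter from 31 to 49 mm (grip it here) with two short pins on top, to 55 mm. The point is on its axis, 27.5 mm above the underside. z up. About 0.06 kg.
- spot_b_mid (a point): The second spot lamp, identical to the first; either lamp may go in either compartment.
- box_large: Cardboard box base with dark foam insert, outside 122 x 122 mm, 28 mm high, fixed on the table. Round cut-out 96 mm in diameter in the middle, 24 mm deep. Origin: centre of the underside; z up; floor of the cut-out at z = 4 mm, rim at 28 mm.
- box_small: Cardboard box base with dark foam insert, outside 100 x 100 mm, 28 mm high, fixed on the table. Round cut-out 72 mm in diameter in the middle, 24 mm deep. Origin: centre of the underside; floor of the cut-out at z = 4 mm, rim at 28 mm.
- box_driver: Cardboard box base with dark foam insert, outside 142 mm (its y axis) x 80 mm (its x axis), 28 mm high, fixed on the table. Rectangular cut-out 116 mm (y) x 54 mm (x) in the middle, 14 mm deep. Origin: centre of the underside; floor of the cut-out at z = 14 mm, rim at 28 mm.
- box_spots: Cardboard box base without foam, outside 135 mm (its y axis) x 70 mm (its x axis), 30 mm high, walls 4 mm, fixed on the table, parted by one 3 mm card divider as high as the walls into two compartments, each 62 mm square, centred at y = +32.5 mm and y = -32.5 mm. Origin: centre of the underside; floor at z = 4 mm, rim and divider top at 30 mm.
Not all that is in view belongs to the job. What is shaped like the part that bears spot_b_mid but red is not meant.

How it is judged:
At the end, for the whole second after the job is handed in: Each part in its own box: downlights and driver within 10 mm of the box centre, a spot lamp within 10 mm of the centre of each compartment (both box axes); all on the floor within 4 mm, upright within 0.12 rad, driver along its cut-out within 0.2 rad, at rest (horizontal distance between large_mid and box_large below 0.01 m and z of large_mid in the frame of box_large below 0.033 m and angle between each of large_mid, small_mid, driver_mid's own z axis and vertical below 0.12 rad and horizontal distance between small_mid and box_small below 0.01 m and z of small_mid in the frame of box_small below 0.031 m and horizontal distance between driver_mid and box_driver below 0.01 m and z of driver_mid in the frame of box_driver below 0.036 m and angle between the y axis of driver_mid and the y axis of box_driver, either way round below 0.2 rad and ((y of spot_a_mid in the frame of box_spots between 0.0225 and 0.0425 m and x of spot_a_mid in the frame of box_spots between -0.01 and 0.01 m and z of each of spot_a_mid, spot_b_mid in the frame of box_spots below 0.0355 m and angle between each of spot_a_mid, spot_b_mid's own z axis and vertical below 0.12 rad and y of spot_b_mid in the frame of box_spots between -0.0425 and -0.0225 m and x of spot_b_mid in the frame of box_spots between -0.01 and 0.01 m) or (y of spot_a_mid in the frame of box_spots between -0.0425 and -0.0225 m and x of spot_a_mid in the frame of box_spots between -0.01 and 0.01 m and z of each of spot_a_mid, spot_b_mid in the frame of box_spots below 0.0355 m and angle between each of spot_a_mid, spot_b_mid's own z axis and vertical below 0.12 rad and y of spot_b_mid in the frame of box_spots between 0.0225 and 0.0425 m and x of spot_b_mid in the frame of box_spots between -0.01 and 0.01 m)) and linear speed of each of large, small, driver, spot_a, spot_b below 0.02 m/s); the robot touches nothing.
It fails at once if the large downlight is dropped: it falls free, touching nothing, at more than 0.7 m/s (a fall of about 25 mm) (contact force between large and anything else below 0.01 N and linear speed of large above 0.7 m/s).
It fails at once if the small downlight is dropped: it falls free, touching nothing, at more than 0.7 m/s (a fall of about 25 mm) (contact force between small and anything else below 0.01 N and linear speed of small above 0.7 m/s).
It fails at once if the driver is dropped: it falls free, touching nothing, at more than 0.7 m/s (a fall of about 25 mm) (contact force between driver and anything else below 0.01 N and linear speed of driver above 0.7 m/s).
It fails at once if the spot lamp is dropped: it falls free, touching nothing, at more than 0.7 m/s (a fall of about 25 mm) (contact force between spot_a and anything else below 0.01 N and linear speed of spot_a above 0.7 m/s).
It fails at once if the spot lamp is dropped: it falls free, touching nothing, at more than 0.7 m/s (a fall of about 25 mm) (contact force between spot_b and anything else below 0.01 N and linear speed of spot_b above 0.7 m/s).
It also fails if it takes over 128 s, if anything falls off the work surface, if the arm or the gripper's body presses on something with over 40 N, if the wrist force passes 120 N, or if a joint passes its speed limit or range.

## Robot

A 6-joint arm with a two-finger parallel gripper is mounted at the origin on the work surface. World frame = base frame: x ahead of the robot, y to its left, z up, the work surface at z = 0. Lengths are in m, angles in rad, forces in N, time in s.
With the tool pointing down it reaches from about 0.375 to 0.9 m from the base axis. Payload 3.1 kg.
Tool frame: the origin (TCP) lies midway between the tips of the shut fingers; the grasp point (between the pads) lies 19 mm behind it; z points along the fingers, y is the line along which they close (so a half turn about z gives the same grasp; the last joint's range is limited). The gripper opens to 85 mm and grips with 20 to 120 N. Pads are 22 mm wide; open, the fingers measure 114 mm over their backs; the gripper's body (76 mm by 85 mm) begins 54 mm behind the grasp point. The pads swing forward as they close: fully open they stand 13 mm farther back than shut.
Start: joints at [0.991, 0.527, 1.433, -0, 1.181, -0.178], TCP at [0.244, 0.575, 0.208] pointing down, gripper open.
Joint ranges: [-3.08, 3.08], [-0.75, 2.2], [0.22, 2.44], [-1.43, 4.57], [0, 2.65], [-2.85, 2.85]. Speed limits (rad/s): [2.79, 2.79, 3.14, 3.14, 3.14, 3.14].

## Interface

Orientations are given as a unit quaternion [x, y, z, w].
In Python, from station import manip gives the robot as it stands.
- The arm moves only by the tool step_arm, never from a script. Its argument "targets" is text: rows parted by semicolons, each of 4 numbers parted by spaces: the shift along the tool's x, y, z in mm, then the turn about the tool's z in degrees. A call has 1 to 12 rows; each row is the pose to reach, as a shift and turn from the pose commanded when the call began, along the tool's axes at that moment; what a row does not reach only later rows make up. A row lasts 1/10 s, in which the tool goes at most 50 mm and 8.59 degrees, less where a joint would pass 70% of its speed; a pose out of reach is approached as far as the arm can. A call with a gripper value outside its range is refused whole. "gripper" is the closure, from 0 (fully open) to 1 (shut), set as the call begins (left out, the last holds). The fingers move at their own pace and stop on an object; "squeeze" is the grip in N (left out, the last holds). Time passes only in rows, so rows that repeat a pose let the fingers close. It gives the time, the measured TCP pose, the force, the opening and the grip force at its end, in the units of the state.
- manip.sense(): the state, without advancing time (a new reading comes with each control period).
- manip.snapshot(name): name is "scene" or "top" or "wrist"; returns the picture (420x560x3 uint8, red, green, blue); there is no depth.
- manip.get_calibration(name): a dict with "fov_y" (degrees; the focal length in pixels is half the picture's height over the tangent of half this angle, whatever the lens; pixels are square), "cx", "cy" (the principal point, pixels), "extrinsics" (4x4, takes a point from camera to world coordinates); the wrist camera has in their place "tool_from_camera" (4x4, takes a point from camera to tool coordinates, whose origin is the TCP and whose axes are the flange's). Camera axes: x right, y down, z forward; pixel columns grow to the right and rows downward; lengths in m; the calibration is good to about 2 mm. A picture is of the moment at which its call begins: read the wrist's pose just before it. get_calibration takes no time and is no camera call.
- manip.sign_off(): hands the job in; it is judged then, once.
Trained networks look in the newest picture that a camera, given by its name, has taken for a name from the list of things; names that differ only in an ending like _2 or _b are one class to them, and where a whole thing is asked for, a point or a joint stands for the part that bears it (a point fixed in the world has none). Each returns a list of dicts, best first, with "p" (0 to 1); they miss things now and then, are a little off and sometimes report something else, mostly with a low value. They report only what shows in the picture. A call takes as long as a camera call. They do not tell look-alikes from the thing itself.
- manip.recognise(camera, query): "position" ([column, row] in pixels, amid what is visible of it).
- manip.masks_of(camera, query): "pixels" (420x560 bool, what is visible of it) and "position" ([column, row] in pixels, amid what is visible of it).
- manip.mark_of(camera, query): "position" ([column, row] in pixels: a listed point, or the origin of a listed thing).
The state is a dict: "t": time; "q": joint angles; "qd": joint speeds; "tau": joint torques, N m; "tcp_pos": TCP position; "tool_rot": TCP orientation; "force": force on the tool from outside, world axes, zero at the start; "ft_torque": the same for the moment, N m; "finger_gap": opening from 0.0 (shut) to 1.0 (fully open); "gripper_force": force on a finger pad.
Only numpy, scipy, OpenCV 4.12 (cv2) and the standard library are available. Lean on these libraries where they do the work, as an engineer would, in place of code of your own. Each camera call takes 0.05 s, during which the arm holds its last target. There are 200 camera calls.

## Working session

There is one attempt and no reset: what is moved stays moved. The work goes in short steps, Python scripts to look and compute and a tool call to move; the robot and the scene stay as the last step left them, time stands still between calls to the robot, and variables do not carry over. Pictures are saved under pics/ and viewed, at most 14 in all, crops included, and the job is handed in when it is done.

Besides the shell and the picture viewer there is one more tool, called as name(argument=value, ...), one argument or row to a line, values as JSON. step_arm: Moves the arm, as the interface text tells. Its arguments: {"type":"object","properties":{"targets":{"type":"string"},"gripper":{"type":"number"},"squeeze":{"type":"number"}},"required":["targets"]}

```bash
mkdir -p pics; ls
python3 - <<'E'
from station import manip
import cv2, numpy as np
s=manip.sense(); print({k:np.round(v,3).tolist() for k,v in s.items()})
ims=[]
for n in ("top","scene"):
    im=manip.snapshot(n); cv2.imwrite(f"pics/{n}0.png",im[:,:,::-1])
    c=manip.get_calibration(n); print(n,c["fov_y"],c["cx"],c["cy"],np.round(c["extrinsics"],3).tolist())
    for q in ("large_mid","small_mid","driver_mid","spot_a_mid","box_large","box_small","box_driver","box_spots"):
        print(n,q,[(np.round(d["position"]).tolist(),round(d["p"],2)) for d in manip.mark_of(n,q)][:5])
c=manip.get_calibration("wrist");print(c)
E
```

```text
pics
{'t': 0.0, 'q': [0.99, 0.528, 1.434, 0.0, 1.181, -0.178], 'qd': [0.002, 0.0, 0.001, -0.001, -0.001, 0.0], 'tau': [-0.001, -44.235, -17.803, -0.0, 0.008, 0.0], 'tcp_pos': [0.244, 0.575, 0.207], 'tool_rot': [0.2, 0.98, -0.001, -0.0], 'force': [-0.973, 0.545, -0.042], 'ft_torque': [0.004, 0.031, -0.027], 'gripper_force': 0.0, 'finger_gap': 1.002}
top 55.61585549490091 275.08091688024007 212.13795095170093 [[0.012, -0.98, 0.199, 0.32], [-1.0, -0.012, 0.001, 0.019], [0.002, -0.199, -0.98, 1.049], [0.0, 0.0, 0.0, 1.0]]
top large_mid [([218.0, 172.0], 0.79)]
top small_mid [([134.0, 205.0], 0.7)]
top driver_mid [([280.0, 162.0], 0.6)]
top spot_a_mid [([434.0, 212.0], 0.88), ([220.0, 171.0], 0.7)]
top box_large [([179.0, 272.0], 0.63)]
top box_small [([247.0, 237.0], 0.76), ([217.0, 173.0], 0.68)]
top box_driver [([391.0, 280.0], 0.96)]
top box_spots [([325.0, 244.0], 0.64)]
scene 51.62834834734601 280.2977688342847 210.1829026179498 [[0.13, 0.609, -0.782, 1.284], [0.991, -0.094, 0.092, -0.107], [-0.017, -0.787, -0.616, 0.651], [0.0, 0.0, 0.0, 1.0]]
scene large_mid [([380.0, 246.0], 0.8)]
scene small_mid [([460.0, 210.0], 0.62), ([112.0, 241.0], 0.19)]
scene driver_mid [([305.0, 268.0], 0.97)]
scene spot_a_mid [([114.0, 240.0], 0.8)]
scene box_large [([388.0, 183.0], 0.57)]
scene box_small [([323.0, 208.0], 0.7)]
scene box_driver [([172.0, 198.0], 0.62), ([188.0, 270.0], 0.53)]
scene box_spots [([240.0, 211.0], 0.88), ([462.0, 210.0], 0.42)]
{'fov_y': 58.15909946306549, 'cx': 274.11167842358896, 'cy': 203.56594798375718, 'tool_from_camera': array([[ 6.91764108e-04, -9.50502254e-01, -3.10716891e-01,
         8.10638440e-02],
       [ 9.99998849e-01,  2.37829290e-04,  1.49881145e-03,
         1.06594510e-03],
       [-1.35072609e-03, -3.10717570e-01,  9.50501324e-01,
        -1.65601608e-01],
       [ 0.00000000e+00,  0.00000000e+00,  0.00000000e+00,
         1.00000000e+00]])}
```

View pics/top0.png

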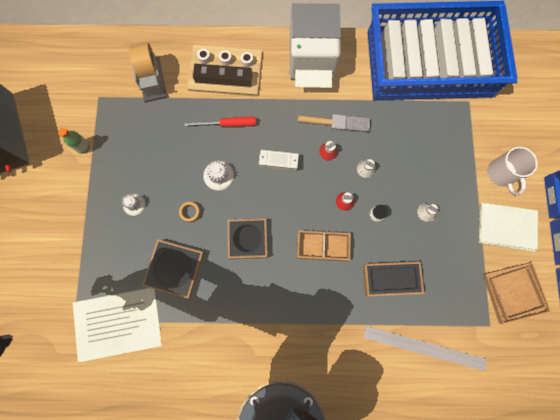

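View pics/scene0.png

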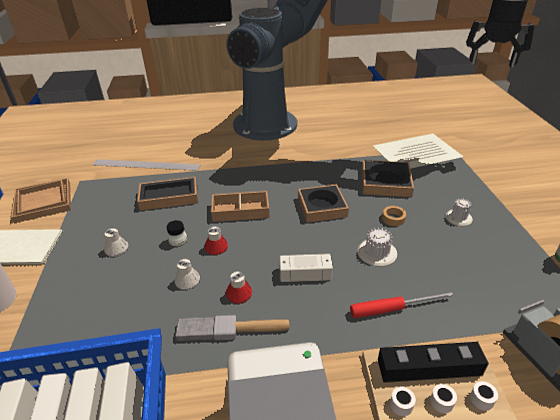

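The top view shows the large downlight at (218,174), the small one at (133,204) and the driver at (279,159). The white spots are at (367,168) and (429,212), with red decoys at (328,150) and (345,201). The boxes are large (174,268), small (248,238), spots (324,245) and driver (394,279). I'll write a silhouette-fit helper to get poses from the masks.

```bash
cat > h.py <<'E'
from station import manip
import cv2, numpy as np
from scipy.optimize import minimize
from scipy.spatial.transform import Rotation as R
def disc(r,z):
    a=np.linspace(0,2*np.pi,40,endpoint=False); return np.c_[r*np.cos(a),r*np.sin(a),np.full(40,z)]
def frus(*rz): d=[disc(r,z) for r,z in rz]; return [np.vstack(d[i:i+2]) for i in range(len(d)-1)]
def block(x,y,h): return [np.array([[sx*x/2,sy*y/2,z] for sx in(-1,1) for sy in(-1,1) for z in(0,h)])]
S={"large_mid":frus((.042,0),(.042,.007))+frus((.026,.007),(.026,.05)),
"small_mid":frus((.03,0),(.03,.007))+frus((.018,.007),(.018,.046)),
"driver_mid":block(.042,.104,.036),
"spot_a_mid":frus((.025,0),(.025,.007),(.014,.031),(.0135,.031),(.0135,.049))+frus((.008,.049),(.008,.055)),
"box_large":block(.122,.122,.028),"box_small":block(.1,.1,.028),"box_driver":block(.08,.142,.028),"box_spots":block(.07,.135,.03)}
def cam(n,s=None):
    c=manip.get_calibration(n); f=210/np.tan(np.radians(c["fov_y"]/2))
    if n=="wrist":
        T=np.eye(4); T[:3,:3]=R.from_quat(s["tool_rot"]).as_matrix(); T[:3,3]=s["tcp_pos"]; E=T@c["tool_from_camera"]
    else: E=c["extrinsics"]
    return f,c["cx"],c["cy"],E
def proj(C,P):
    f,cx,cy,E=C; p=(P-E[:3,3])@E[:3,:3]; return np.c_[cx+f*p[:,0]/p[:,2],cy+f*p[:,1]/p[:,2]]
def ray(C,uv,z):
    f,cx,cy,E=C; d=E[:3,:3]@[(uv[0]-cx)/f,(uv[1]-cy)/f,1]; return E[:3,3]+d*(z-E[2,3])/d[2]
def sil(C,shape,x,y,a,z0=0):
    K=4; m=np.zeros((420*K//1,560*K),np.uint8)
    c,s=np.cos(a),np.sin(a); M=np.array([[c,-s,0],[s,c,0],[0,0,1]])
    for P in shape:
        p=proj(C,P@M.T+[x,y,z0]); h=cv2.convexHull(((p+.5)*K-.5).round().astype(np.int32)); cv2.fillConvexPoly(m,h,1)
    return m
def fit(C,mask,name,x,y,yaw0=None,z0=0):
    """IoU silhouette fit -> x,y,yaw(deg),iou"""
    mk=cv2.resize(mask.astype(np.uint8),None,fx=4,fy=4,interpolation=cv2.INTER_NEAREST)
    sym=name in("large_mid","small_mid","spot_a_mid")
    def cost(v):
        m=sil(C,S[name],v[0]/100,v[1]/100,0 if sym else v[2],z0); return -(m&mk).sum()/max(1,(m|mk).sum())
    best=None
    for a in ([0] if sym else ([yaw0] if yaw0 is not None else np.radians([-67,-45,-22,0,22,45,67,90]))):
        v0=np.array([x*100,y*100,a]); sx=np.vstack([v0,v0+[.8,0,0],v0+[0,.8,0],v0+[0,0,.15]])
        if sym: sx=sx[:3,:2]; v0=v0[:2]
        r=minimize(cost,v0,method="Nelder-Mead",options=dict(initial_simplex=sx,xatol=.01,fatol=1e-4,maxiter=90))
        if best is None or r.fun<best.fun: best=r
    v=best.x; return round(v[0]/100,4),round(v[1]/100,4),(0 if sym else round(float(np.degrees(v[2])),1)),round(-best.fun,3)
def look(n,q,z=.02,k=3,pmin=.3):
    s=manip.sense() ; C=cam(n,s); out=[]
    for d in manip.masks_of(n,q)[:k]:
        if d["p"]<pmin: continue
        g=ray(C,d["position"],z); out.append((round(d["p"],2),np.round(d["position"]).tolist(),fit(C,d["pixels"],q,g[0],g[1])))
    return out
E
time python3 - <<'E'
from h import *
manip.snapshot("top"); manip.snapshot("scene")
for n in("top","scene"):
    for q in S: print(n,q,look(n,q))
C=cam("top")
for uv in((367,168),(429,212),(328,150),(345,201)): print(uv,ray(C,uv,.03).round(3))
E
```

```text
top large_mid [(0.61, [219.0, 177.0], (np.float64(0.5565), np.float64(0.2363), 0, np.float64(-0.0)))]
top small_mid [(0.79, [135.0, 202.0], (np.float64(0.5981), np.float64(0.3319), 0, np.float64(-0.0))), (0.66, [395.0, 281.0], (np.float64(0.3542), np.float64(-0.2873), 0, np.float64(-626928496251683.8)))]
top driver_mid [(0.78, [282.0, 164.0], (np.float64(0.7493), np.float64(-0.0366), -189.0, np.float64(-0.0)))]
top spot_a_mid [(0.6, [428.0, 215.0], (np.float64(0.4868), np.float64(-0.349), 0, np.float64(-0.0)))]
top box_large [(0.57, [175.0, 269.0], (np.float64(0.5223), np.float64(0.1629), -41.2, np.float64(-0.0)))]
top box_small [(0.92, [249.0, 237.0], (np.float64(0.557), np.float64(-0.0228), -22.1, np.float64(-0.0)))]
top box_driver [(0.58, [395.0, 282.0], (np.float64(0.2351), np.float64(-0.238), -81.3, np.float64(-0.0)))]
top box_spots [(0.8, [325.0, 244.0], (np.float64(0.548), np.float64(-0.1057), -155.7, np.float64(-0.0)))]
scene large_mid [(0.6, [377.0, 251.0], (np.float64(0.7612), np.float64(0.198), 0, np.float64(-0.0)))]
scene small_mid [(0.9, [460.0, 214.0], (np.float64(0.626
[... 343 characters left out ...]
-101.4, np.float64(-0.0)))]
scene box_small [(0.74, [321.0, 202.0], (np.float64(0.5494), np.float64(-0.0348), -46.9, np.float64(-0.0)))]
scene box_driver [(0.7, [379.0, 253.0], (np.float64(0.7296), np.float64(0.0908), -24.0, np.float64(-0.0)))]
scene box_spots [(0.78, [240.0, 205.0], (np.float64(0.6085), np.float64(-0.0321), -273.3, np.float64(-0.0)))]
(367, 168) [ 0.651 -0.225  0.03 ]
(429, 212) [ 0.533 -0.383  0.03 ]
(328, 150) [ 0.7   -0.121  0.03 ]
(345, 201) [ 0.56  -0.164  0.03 ]h.py:35: RuntimeWarning: overflow encountered in scalar negative
  m=sil(C,S[name],v[0]/100,v[1]/100,0 if sym else v[2],z0); return -(m&mk).sum()/max(1,(m|mk).sum())

real	1m20.340s
user	0m48.197s
sys	0m21.814s
```

```bash
sed -i 's/return -(m&mk).sum()\/max(1,(m|mk).sum())/return -float(np.count_nonzero(m\&mk))\/max(1,np.count_nonzero(m|mk))/; s/v=best.x; return round(v\[0\]/v=best.x.astype(float).tolist(); return round(v[0]/' h.py
time python3 - <<'E'
from h import *
manip.snapshot("top")
for q in S: print(q,look("top",q,pmin=.5,k=2))
E
```

```text
large_mid [(0.68, [218.0, 174.0], (0.6338, 0.1739, 0, np.float64(0.971)))]
small_mid [(0.7, [133.0, 202.0], (0.5491, 0.3972, 0, np.float64(0.938)))]
driver_mid []
spot_a_mid [(0.52, [431.0, 212.0], (0.5378, -0.3872, 0, np.float64(0.943)))]
box_large [(0.91, [173.0, 268.0], (0.3783, 0.2796, -14.6, np.float64(0.958)))]
box_small [(0.87, [247.0, 238.0], (0.4588, 0.0913, -87.8, np.float64(0.974)))]
box_driver [(0.94, [396.0, 280.0], (0.36, -0.2846, 3.9, np.float64(0.969)))]
box_spots [(0.84, [325.0, 243.0], (0.4435, -0.1072, -2.4, np.float64(0.966))), (0.74, [280.0, 161.0], (0.6769, 0.0234, -10.9, np.float64(0.502)))]
real	0m25.796s
user	0m12.506s
sys	0m10.326s
```

```bash
cat >> h.py <<'E'
def to(x,y,z,phi=None,s=None):
    """shift (mm, tool axes) and turn (deg) from the present measured pose; phi=world angle of tool y (mod 180)"""
    s=s or manip.sense(); M=R.from_quat(s["tool_rot"]).as_matrix(); d=1000*M.T@(np.array([x,y,z])-s["tcp_pos"])
    p=np.degrees(np.arctan2(M[1,1],M[0,1])); t=0 if phi is None else -((phi-p+90)%180-90)
    print("shift",d.round(1),"turn",round(float(t),1),"| pos",np.round(s["tcp_pos"],4),"phi",round(float(p),1),"q6",round(float(s["q"][5]),2),"gap",round(float(s["finger_gap"]),3),"F",np.round(s["force"],1),"t",round(float(s["t"]),1))
def wl(q,z=.02,k=3,pmin=.3,save=None,z0=0):
    s=manip.sense(); C=cam("wrist",s); im=manip.snapshot("wrist")
    if save: cv2.imwrite(f"pics/{save}.png",im[:,:,::-1])
    for d in manip.masks_of("wrist",q)[:k]:
        if d["p"]<pmin: continue
        g=ray(C,d["position"],z); rgb=im[d["pixels"]].mean(0).round()
        print(q,round(d["p"],2),np.round(d["position"]).tolist(),rgb,fit(C,d["pixels"],q,g[0],g[1],z0=z0))
E
python3 -c "
from h import *
to(.549,.397,.2)"
```

```text
shift [-350.1  -44.9    8.1] turn 0.0 | pos [0.2444 0.5752 0.2081] phi 67.0 q6 -0.18 gap 0.999 F [ 0.9 -0.5  0.3] t 2.2
```

step_arm(
  targets="-40 -5 0 0;-80 -10 0 0;-120 -15 0 0;-160 -20 0 0;-200 -26 0 0;-240 -31 0 0;-280 -36 0 0;-320 -41 0 0;-350 -45 0 0;-350 -45 0 0;-350 -45 0 0",
  gripper=0,
  squeeze=40,
)

```text
t: 3.35
tcp_pos: [0.5492, 0.3963, 0.2077]
tool_rot: [0.2, 0.98, -0.0, -0.0]
force: [-0.9, 0.1, 0.3]
finger_gap: 1.0
gripper_force: 0.0
```

```bash
python3 -c "
from h import *
wl('small_mid',save='w1')
to(.549,.397,.2)"
```

```text
small_mid 0.73 [276.0, 166.0] [203. 196. 184.] (0.5496, 0.4022, 0, np.float64(0.955))
shift [-1.3  0.1  7.9] turn 0.0 | pos [0.5478 0.3974 0.2079] phi 67.0 q6 -0.71 gap 1.0 F [-0.8  0.5  0.2] t 3.5
```

View pics/w1.png

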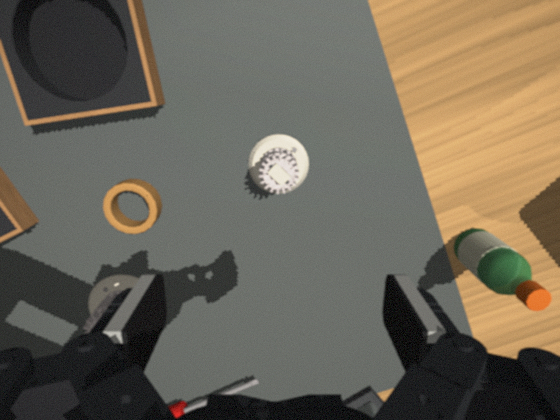

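The wrist view shows the small downlight at (279,165) and clear space around it, and the fit agrees with the top view to 5 mm. Next is the descent and grip.

```bash
python3 -c "
from h import *
to(.5496,.4008,.020)"
```

```text
shift [ -0.6   4.  187.9] turn 0.0 | pos [0.5478 0.3974 0.2079] phi 67.0 q6 -0.71 gap 1.0 F [-0.8  0.5  0.2] t 3.5
```

step_arm(
  targets="0 4 40 0;0 4 80 0;0 4 115 0;0 4 145 0;0 4 165 0;0 4 180 0;0 4 188 0;0 4 188 0;0 4 188 0",
  gripper=0,
)

```text
t: 4.35
tcp_pos: [0.551, 0.4013, 0.0211]
tool_rot: [0.199, 0.98, 0.001, 0.001]
force: [-0.3, 0.9, 1.2]
finger_gap: 1.001
gripper_force: 0.0
```

step_arm(
  targets="0 0 0 0;0 0 0 0;0 0 0 0;0 0 0 0;0 0 0 0;0 0 0 0;0 0 0 0;0 0 0 0;0 0 0 0;0 0 0 0",
  gripper=1,
)

```text
t: 5.35
tcp_pos: [0.552, 0.401, 0.0229]
tool_rot: [0.199, 0.98, 0.001, 0.002]
force: [-1.8, -2.3, 10.4]
finger_gap: 0.003
gripper_force: 5.1
```

```bash
python3 -c "
from h import *
to(.4588,.0913,.12)"
```

```text
shift [ -35.6 -321.2  -97.7] turn 0.0 | pos [0.552  0.401  0.0229] phi 67.0 q6 -0.7 gap 0.003 F [-1.8 -2.3 10.4] t 5.3
```

```bash
python3 -c "
from h import *
cv2.imwrite('pics/w2.png',manip.snapshot('wrist')[:,:,::-1]);im=manip.snapshot('scene');cv2.imwrite('pics/w3.png',cv2.resize(im[140:280,380:560,::-1],None,fx=4,fy=4)); to(.5,.4,.1)"
```

```text
shift [ 47.3 -21.  -77.2] turn 0.0 | pos [0.552  0.401  0.0229] phi 67.0 q6 -0.7 gap -0.002 F [-1.8 -1.4 10.2] t 5.5
```

View pics/w2.png

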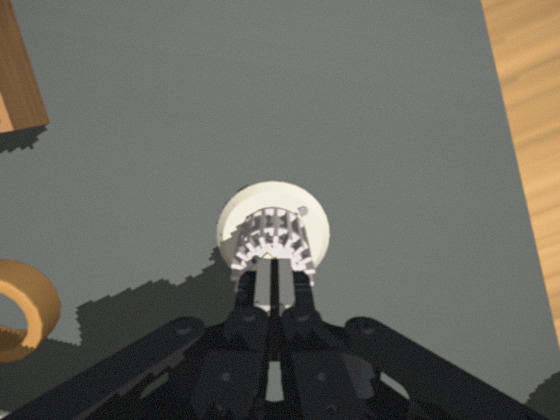

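View pics/w3.png

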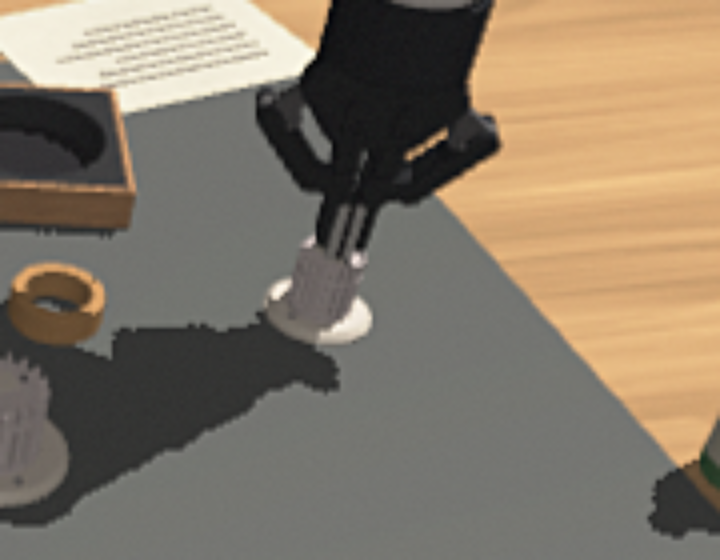

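The wrist picture shows the fingers shut at (272,260), on the camera side of the heat sink, and the part tilted slightly. The grasp slipped, so I'll open, rise and re-measure.

step_arm(
  targets="0 0 0 0;0 0 0 0;0 0 0 0;0 0 0 0;0 0 0 0;0 0 0 0;0 0 0 0;0 0 0 0;0 0 -20 0;0 0 -50 0;0 0 -80 0;0 0 -80 0",
  gripper=0,
)

```text
t: 6.65
tcp_pos: [0.5536, 0.4023, 0.1049]
tool_rot: [0.199, 0.98, 0.003, 0.004]
force: [0.7, 0.4, 0.2]
finger_gap: 1.001
gripper_force: 0.0
```

```bash
python3 -c "
from h import *
wl('small_mid',save='w4')
to(.549,.4008,.02)"
```

```text
small_mid 0.79 [268.0, 190.0] [205. 198. 187.] (0.5499, 0.4018, 0, np.float64(0.945))
shift [ 1.7 -0.7 80.9] turn 0.0 | pos [0.5507 0.4007 0.1009] phi 67.0 q6 -0.7 gap 0.996 F [ 0.8 -0.6  0. ] t 6.8
```

View pics/w4.png

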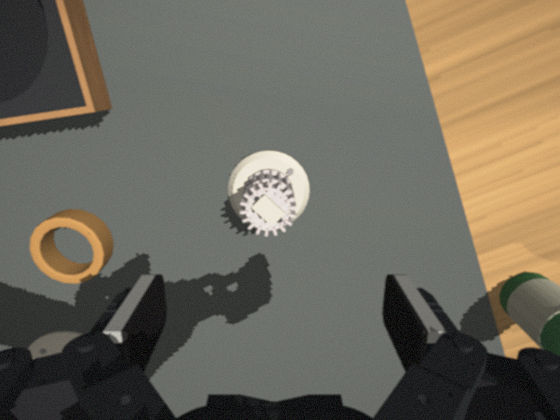

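Comparing the picture's geometry (finger tips at rows 258–275) with the force shows the fingers closed on top of the heat sink. The real tips sit about 23 mm behind the reported TCP. I'll go in lower.

step_arm(
  targets="1 0 35 0;1 0 65 0;1 0 82 0;1 0 92 0;1 0 95 0;1 0 95 0;1 0 95 0",
  gripper=0,
)

```text
t: 7.45
tcp_pos: [0.5505, 0.4015, 0.0063]
tool_rot: [0.2, 0.98, 0.001, 0.001]
force: [0.1, 0.6, 0.0]
finger_gap: 0.999
gripper_force: 0.0
```

step_arm(
  targets="0 0 0 0;0 0 0 0;0 0 0 0;0 0 0 0;0 0 0 0;0 0 0 0;0 0 0 0;0 0 0 0;0 0 0 0;0 0 0 0",
  gripper=1,
  squeeze=30,
)

```text
t: 8.45
tcp_pos: [0.55, 0.4012, 0.0059]
tool_rot: [0.2, 0.98, 0.0, 0.0]
force: [0.2, -0.3, 5.5]
finger_gap: 0.407
gripper_force: 30.5
```

```bash
python3 -c "
from h import *
im=manip.snapshot('wrist')
cv2.imwrite('pics/w5.png',im[:,:,::-1]); to(.4588,.0913,.12)"
```

```text
shift [ -37.4 -320.8 -114.4] turn 0.0 | pos [0.5499 0.4012 0.0058] phi 67.0 q6 -0.7 gap 0.407 F [-0.7 -0.6  5.7] t 8.5
```

View pics/w5.png

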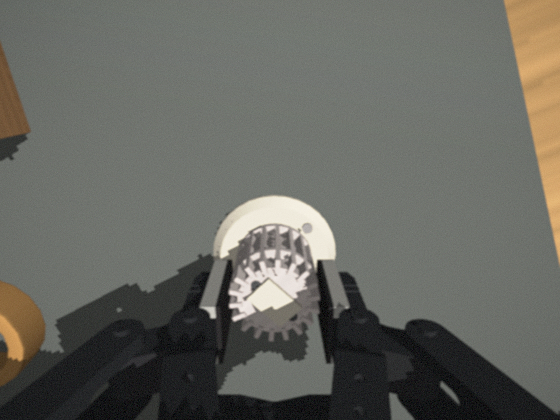

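The grasp is good: the picture shows the heat sink between the pads at (270,290), gap 0.407. I'll lift and stop short of box_small to look at it.

step_arm(
  targets="0 0 -10 0;0 0 -40 0;0 0 -75 0;-5 -15 -110 0;-10 -45 -130 0;-15 -80 -130 0;-20 -115 -130 0;-25 -150 -130 0;-32 -185 -130 0;-37 -205 -130 0;-37 -205 -130 0;-37 -205 -130 0",
)

```text
t: 9.7
tcp_pos: [0.5035, 0.1978, 0.1352]
tool_rot: [0.2, 0.98, 0.0, -0.0]
force: [0.4, -0.2, -1.7]
finger_gap: 0.408
gripper_force: 30.4
```

```bash
python3 -c "
from h import *
wl('box_small',save='w6'); wl('large_mid')
to(.4588,.0913,.012)"
```

```text
box_small 0.71 [127.0, 188.0] [89. 78. 69.] (0.4596, 0.0945, 2.8, np.float64(0.989))
large_mid 0.88 [306.0, 351.0] [209. 201. 195.] (0.6663, 0.161, 0, np.float64(0.294))
shift [  -0.6 -116.6  123. ] turn 0.0 | pos [0.5037 0.1988 0.1351] phi 67.1 q6 -1.0 gap 0.406 F [-0.2  0.  -1.6] t 9.9
```

step_arm(
  targets="0 -40 0 0;0 -80 0 0;0 -105 15 0;0 -114 40 0;0 -114 70 0;0 -114 90 0;0 -114 105 0;0 -114 115 0;0 -114 121 0;0 -114 124 0;0 -114 124 0;0 -114 124 0",
)

```text
t: 11.1
tcp_pos: [0.4593, 0.093, 0.0116]
tool_rot: [0.199, 0.98, 0.0, 0.001]
force: [-0.4, -0.4, -1.0]
finger_gap: 0.409
gripper_force: 30.6
```

step_arm(
  targets="0 0 1 0;0 0 2 0;0 0 2 0;0 0 2 0",
)

```text
t: 11.5
tcp_pos: [0.4593, 0.0929, 0.0098]
tool_rot: [0.2, 0.98, 0.0, 0.001]
force: [-0.6, 0.4, 6.7]
finger_gap: 0.406
gripper_force: 31.1
```

step_arm(
  targets="0 0 2 0;0 0 2 0;0 0 2 0;0 0 2 0;0 0 2 0;0 0 -10 0;0 0 -50 0;0 0 -90 0;0 0 -120 0;0 0 -120 0",
  gripper=0,
)

```text
t: 12.5
tcp_pos: [0.4618, 0.093, 0.1336]
tool_rot: [0.199, 0.98, 0.001, 0.005]
force: [0.8, -0.6, -0.4]
finger_gap: 0.996
gripper_force: 0.0
```

```bash
python3 -c "
from h import *
wl('small_mid',z0=.004); wl('box_small')
to(.634,.177,.10)"
```

```text
small_mid 0.79 [272.0, 182.0] [206. 199. 190.] (0.4596, 0.0948, 0, np.float64(0.96))
box_small 0.8 [249.0, 216.0] [94. 83. 72.] (0.4594, 0.0944, 2.7, np.float64(0.73))
shift [-129.2  146.2   28.3] turn 0.0 | pos [0.4579 0.093  0.1286] phi 67.0 q6 -1.21 gap 0.998 F [ 0.8  0.4 -0. ] t 12.7
```

The small downlight is centred to under 1 mm. Next is the large one.

step_arm(
  targets="-20 22 -20 0;-45 50 -20 0;-70 78 -20 0;-95 106 -20 0;-115 130 -20 0;-129 146 -20 0;-129 146 -20 0;-129 146 -20 0",
)

```text
t: 13.5
tcp_pos: [0.633, 0.1766, 0.1468]
tool_rot: [0.199, 0.98, -0.001, -0.002]
force: [0.2, -0.1, -0.2]
finger_gap: 0.999
gripper_force: 0.0
```

```bash
python3 -c "
from h import *
wl('large_mid')
to(.634,.177,.006)"
```

```text
large_mid 0.94 [274.0, 178.0] [206. 199. 188.] (0.6338, 0.1788, 0, np.float64(0.973))
shift [ -1.5   1.5 141.7] turn 0.0 | pos [0.6326 0.1763 0.1478] phi 67.0 q6 -1.07 gap 0.998 F [ 0.5 -0.3  0.6] t 13.6
```

step_arm(
  targets="-1 3 35 0;-1 3 70 0;-1 3 100 0;-1 3 125 0;-1 3 140 0;-1 3 147 0;-1 3 147 0;-1 3 147 0",
)

```text
t: 14.4
tcp_pos: [0.6376, 0.1792, 0.0033]
tool_rot: [0.2, 0.98, 0.0, 0.001]
force: [0.1, 0.1, -0.5]
finger_gap: 1.002
gripper_force: 0.0
```

step_arm(
  targets="0 0 0 0;0 0 0 0;0 0 0 0;0 0 0 0;0 0 0 0;0 0 0 0;0 0 0 0;0 0 0 0;0 0 0 0",
  gripper=1,
  squeeze=40,
)

```text
t: 15.3
tcp_pos: [0.6373, 0.179, 0.0036]
tool_rot: [0.199, 0.98, -0.0, 0.001]
force: [-1.9, -1.7, 6.1]
finger_gap: 0.594
gripper_force: 42.5
```

```bash
python3 -c "
from h import *
to(.3783,.283,.13)"
```

```text
shift [ 278.9   -5.4 -126.8] turn 0.0 | pos [0.6373 0.179  0.0036] phi 67.0 q6 -1.06 gap 0.594 F [-1.9 -1.7  6.1] t 15.3
```

step_arm(
  targets="0 0 -10 0;0 0 -40 0;10 5 -75 0;35 15 -110 0;70 27 -130 0;105 40 -130 0;140 53 -130 0;175 66 -130 0;210 80 -130 0;240 92 -130 0;255 95 -130 0;255 95 -130 0",
)

```text
t: 16.5
tcp_pos: [0.4367, 0.3672, 0.132]
tool_rot: [0.198, 0.98, -0.001, -0.001]
force: [0.6, -0.2, -3.1]
finger_gap: 0.593
gripper_force: 42.7
```

```bash
python3 -c "
from h import *
wl('box_large',save='w7'); s=manip.sense(); wl('large_mid',z=.15,z0=s['tcp_pos'][2]-.0036)
to(.3783,.283,.008)"
```

```text
box_large 0.94 [134.0, 154.0] [75. 68. 62.] (0.3788, 0.2823, -14.9, np.float64(0.933))
large_mid 0.57 [272.0, 253.0] [195. 188. 180.] (0.438, 0.3683, 0, np.float64(0.882))
shift [  25.  -100.6  124.1] turn 0.0 | pos [0.4407 0.3657 0.1322] phi 66.9 q6 -0.67 gap 0.593 F [ 0.4  0.6 -3.1] t 16.7
```

step_arm(
  targets="8 -35 0 0;16 -70 0 0;23 -95 0 0;23 -101.5 20 0;23 -101.5 50 0;23 -101.5 75 0;23 -101.5 90 0;23 -101.5 95 0;23 -101.5 95 0;23 -101.5 95 0",
)

```text
t: 17.7
tcp_pos: [0.3795, 0.2819, 0.0376]
tool_rot: [0.2, 0.98, 0.0, 0.001]
force: [0.9, 0.5, -2.2]
finger_gap: 0.593
gripper_force: 43.0
```

```bash
python3 -c "
from h import *
im=manip.snapshot('wrist');cv2.imwrite('pics/w8.png',im[:,:,::-1]); to(.3788,.2823,.0076)"
```

```text
shift [ 0.8 -0.1 30.3] turn 0.0 | pos [0.3795 0.2821 0.0379] phi 66.9 q6 -0.77 gap 0.593 F [-0.4 -0.4 -3.2] t 17.8
```

View pics/w8.png

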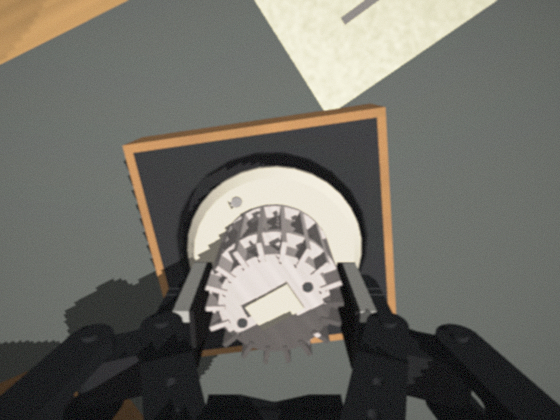

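The ring (columns 188–362) is centred over the cut-out (180–367), so I'll lower it.

step_arm(
  targets="0 0 8 0;0 0 15 0;0 0 21 0;0 0 26 0;0 0 29 0;0 0 31 0;0 0 32 0;0 0 32 0",
)

```text
t: 18.55
tcp_pos: [0.378, 0.2819, 0.0074]
tool_rot: [0.199, 0.98, 0.0, 0.0]
force: [-3.1, -1.7, 22.1]
finger_gap: 0.598
gripper_force: 45.4
```

step_arm(
  targets="0 0 -1 0;0 0 -1 0;0 0 -1 0;0 0 -1 0;0 0 -1 0;0 0 -10 0;0 0 -40 0;0 0 -80 0;0 0 -120 0;0 0 -150 0;0 0 -150 0",
  gripper=0,
)

```text
t: 19.65
tcp_pos: [0.381, 0.2832, 0.1595]
tool_rot: [0.199, 0.98, 0.003, 0.004]
force: [0.2, -0.6, -0.4]
finger_gap: 1.002
gripper_force: 0.0
```

```bash
python3 -c "
from h import *
wl('large_mid',z0=.004)
manip.snapshot('top'); print(look('top','driver_mid'))
to(.675,.023,.18,0)"
```

```text
large_mid 0.77 [270.0, 170.0] [207. 200. 191.] (0.3763, 0.2844, 0, np.float64(0.97))
[(0.81, [282.0, 163.0], (0.6721, 0.0106, 174.4, np.float64(0.903))), (0.54, [395.0, 280.0], (0.3586, -0.2932, 158.9, np.float64(0.451)))]
shift [-375.  -121.5  -26. ] turn 67.0 | pos [0.3774 0.2815 0.1543] phi 67.0 q6 -0.77 gap 0.998 F [-0.2 -0.3 -0. ] t 19.9
```

step_arm(
  targets="-35 -12 -20 7;-70 -24 -20 14;-105 -36 -20 21;-140 -48 -20 28;-175 -60 -20 35;-210 -72 -20 42;-245 -84 -20 49;-280 -95 -20 56;-315 -107 -20 63;-350 -119 -20 70;-375 -127 -20 73;-375 -127 -20 73",
)

```text
t: 21.05
tcp_pos: [0.6757, 0.0152, 0.1723]
tool_rot: [0.745, 0.668, -0.001, -0.0]
force: [-1.1, 0.6, -0.2]
finger_gap: 0.998
gripper_force: 0.0
```

```bash
python3 -c "
from h import *
wl('driver_mid',save='w9')
to(.672,.014,.18,-5.6)"
```

```text
driver_mid 0.74 [270.0, 182.0] [221. 216. 201.] (0.6737, 0.0145, -5.3, np.float64(0.96))
shift [-4.2 -0.1 -7.5] turn -0.5 | pos [0.6725 0.0182 0.1725] phi -6.1 q6 -0.03 gap 1.006 F [-1.3  0.1 -1. ] t 21.1
```

step_arm(
  targets="-4 1 40 -0.5;-4 1 80 -0.5;-4 1 115 -0.5;-4 1 145 -0.5;-4 1 165 -0.5;-4 1 175 -0.5;-4 1 178 -0.5;-4 1 178 -0.5;-4 1 178 -0.5",
)

```text
t: 22.05
tcp_pos: [0.6753, 0.0145, -0.0015]
tool_rot: [0.74, 0.672, 0.001, 0.001]
force: [-0.5, -0.8, -1.2]
finger_gap: 1.001
gripper_force: 0.0
```

step_arm(
  targets="0 0 0 0;0 0 0 0;0 0 0 0;0 0 0 0;0 0 0 0;0 0 0 0;0 0 0 0;0 0 0 0;0 0 0 0",
  gripper=1,
  squeeze=45,
)

```text
t: 22.95
tcp_pos: [0.6752, 0.0142, -0.002]
tool_rot: [0.74, 0.672, 0.001, 0.001]
force: [0.2, -0.5, 5.9]
finger_gap: 0.479
gripper_force: 48.4
```

```bash
python3 -c "
from h import *
to(.36,-.283,.13,3.9)"
```

```text
shift [-326.2 -284.9 -132.4] turn -9.4 | pos [ 0.6752  0.0142 -0.002 ] phi -5.5 q6 -0.05 gap 0.479 F [ 0.2 -0.5  5.9] t 22.9
```

step_arm(
  targets="0 0 -10 0;0 0 -40 0;-5 -5 -80 0;-35 -20 -120 -1;-75 -40 -135 -2;-115 -60 -135 -4;-160 -82 -135 -5;-205 -105 -135 -6;-250 -130 -135 -7;-290 -152 -135 -8;-332 -174 -135 -9.4;-332 -174 -135 -9.4",
)

```text
t: 24.15
tcp_pos: [0.4663, -0.3045, 0.1321]
tool_rot: [0.685, 0.728, -0.001, 0.0]
force: [0.7, 0.1, -1.7]
finger_gap: 0.478
gripper_force: 47.6
```

```bash
python3 -c "
from h import *
wl('box_driver',save='w10'); to(.36,-.283,.012,3.9)"
```

```text
box_driver 0.92 [137.0, 145.0] [82. 75. 68.] (0.3606, -0.2813, 3.3, np.float64(0.992))
shift [  23.9 -106.8  120. ] turn -0.2 | pos [ 0.4682 -0.3001  0.1319] phi 3.7 q6 -0.84 gap 0.476 F [ 1.  -0.  -0.4] t 24.2
```

step_arm(
  targets="8 -35 0 0;17 -70 0 0;26 -100 0 0;26 -105.5 25 0;26 -105.5 55 0;26 -105.5 75 0;26 -105.5 85 0;26 -105.5 87 0;26 -105.5 87 0;26 -105.5 87 0",
)

```text
t: 25.25
tcp_pos: [0.363, -0.2808, 0.0458]
tool_rot: [0.682, 0.731, -0.0, 0.001]
force: [0.3, 0.2, -0.7]
finger_gap: 0.477
gripper_force: 47.6
```

```bash
python3 -c "
from h import *
im=manip.snapshot('wrist');cv2.imwrite('pics/w11.png',im[:,:,::-1]); to(.3606,-.2813,.012,3.5)"
```

```text
shift [-0.1 -2.4 33.9] turn 0.4 | pos [ 0.3629 -0.281   0.0459] phi 3.9 q6 -0.97 gap 0.478 F [-0.3  0.4 -1.1] t 25.3
```

View pics/w11.png

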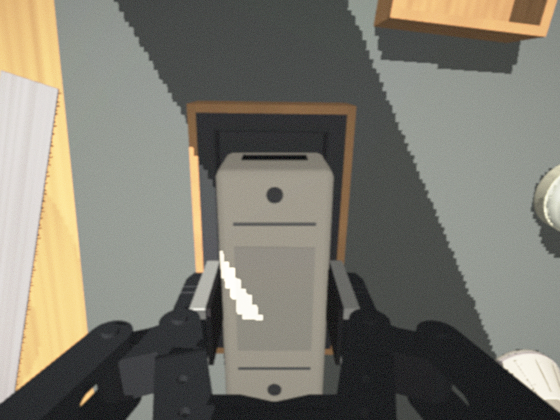

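The driver (columns 218–331) lines up with the box (190–355), so I'll lower it.

step_arm(
  targets="0 -2 6 0;0 -2 14 0;0 -2 21 0;0 -2 27 0;0 -2 31 0;0 -2 33 0;0 -2 34 0;0 -2 34 0",
)

```text
t: 26.1
tcp_pos: [0.36, -0.2805, 0.0119]
tool_rot: [0.683, 0.731, -0.0, -0.0]
force: [-1.3, 1.1, 9.0]
finger_gap: 0.479
gripper_force: 48.8
```

step_arm(
  targets="0 0 0 0;0 0 0 0;0 0 0 0;0 0 0 0;0 0 0 0;0 0 -10 0;0 0 -40 0;0 0 -80 0;0 0 -120 0;0 0 -150 0;0 0 -150 0",
  gripper=0,
)

```text
t: 27.2
tcp_pos: [0.3622, -0.2829, 0.1655]
tool_rot: [0.683, 0.731, -0.001, 0.005]
force: [-0.3, -0.1, 0.3]
finger_gap: 1.001
gripper_force: 0.0
```

```bash
python3 -c "
from h import *
wl('driver_mid',z0=.014)
to(.538,-.385,.16)"
```

```text
driver_mid 0.93 [270.0, 182.0] [139. 136. 125.] (0.36, -0.2805, 4.1, np.float64(0.971))
shift [-116.   170.2    2.5] turn 0.0 | pos [ 0.3603 -0.2808  0.1621] phi 3.9 q6 -0.98 gap 0.998 F [ 0.4  0.2 -0.6] t 27.3
```

The driver is in place. On to the first spot lamp.

step_arm(
  targets="-24 34 0 0;-48 69 0 0;-72 104 0 0;-95 138 0 0;-116 170 0 0;-116 170 0 0;-116 170 0 0",
)

```text
t: 28.0
tcp_pos: [0.5367, -0.3838, 0.1584]
tool_rot: [0.683, 0.731, 0.0, -0.003]
force: [-0.8, 1.0, 0.5]
finger_gap: 0.997
gripper_force: 0.0
```

```bash
python3 -c "
from h import *
wl('spot_a_mid')
to(.538,-.385,.01)"
```

```text
spot_a_mid 0.85 [278.0, 182.0] [122. 118. 109.] (0.5385, -0.3838, 0, np.float64(0.961))
shift [ -2.4   2.6 149.3] turn 0.0 | pos [ 0.5358 -0.3833  0.1593] phi 3.9 q6 -0.86 gap 1.003 F [ 0.3 -0.2 -0.1] t 28.1
```

step_arm(
  targets="-1 3 40 0;-1 3 80 0;-1 3 110 0;-1 3 133 0;-1 3 146 0;-1 3 152 0;-1 3 152 0;-1 3 152 0",
)

```text
t: 28.9
tcp_pos: [0.5413, -0.3864, 0.0104]
tool_rot: [0.683, 0.731, -0.0, 0.001]
force: [-0.4, -0.2, 0.4]
finger_gap: 0.999
gripper_force: 0.0
```

step_arm(
  targets="0 0 0 0;0 0 0 0;0 0 0 0;0 0 0 0;0 0 0 0;0 0 0 0;0 0 0 0;0 0 0 0;0 0 0 0;0 0 0 0",
  gripper=1,
  squeeze=25,
)

```text
t: 29.9
tcp_pos: [0.541, -0.3859, 0.0096]
tool_rot: [0.683, 0.731, -0.0, 0.0]
force: [0.2, -0.1, 5.5]
finger_gap: 0.301
gripper_force: 25.0
```

```bash
python3 -c "
from h import *
to(.4435,-.1072-.0325,.13)"
```

```text
shift [ 252.2  -80.6 -120.6] turn 0.0 | pos [ 0.541  -0.3859  0.0096] phi 3.9 q6 -0.86 gap 0.301 F [ 0.2 -0.1  5.5] t 29.9
```

step_arm(
  targets="0 0 -10 0;0 0 -40 0;10 0 -80 0;45 3 -115 0;85 6 -130 0;125 9 -130 0;165 12 -130 0;205 15 -130 0;240 18 -130 0;258 20 -130 0;258 20 -130 0;258 20 -130 0",
)

```text
t: 31.1
tcp_pos: [0.5435, -0.1272, 0.1392]
tool_rot: [0.682, 0.731, -0.0, 0.0]
force: [0.0, 0.2, 0.2]
finger_gap: 0.302
gripper_force: 24.7
```

```bash
cat >> h.py <<'E'
def spot_targets(b):
    a=np.radians(b[2]); y=np.array([-np.sin(a),np.cos(a)]); return [np.array(b[:2])+k*.0325*y for k in(1,-1)]
E
python3 -c "
from h import *
wl('box_spots'); s=manip.sense(); wl('spot_a_mid',z=.15,z0=s['tcp_pos'][2]-.0096)
to(.4435,-.1397,.0136)"
```

```text
box_spots 0.83 [141.0, 147.0] [149. 114.  79.] (0.4436, -0.1039, -2.4, np.float64(0.988))
spot_a_mid 0.77 [276.0, 253.0] [195. 189. 176.] (0.5427, -0.1256, 0, np.float64(0.907))
shift [  -4.7 -100.6  125.5] turn 0.0 | pos [ 0.5435 -0.1284  0.1391] phi 3.8 q6 -0.5 gap 0.301 F [-1.3 -0.6 -0.5] t 31.3
```

step_arm(
  targets="-1 -35 0 0;-2 -70 0 0;-3 -96 0 0;-3 -101.5 20 0;-3 -101.5 50 0;-3 -101.5 75 0;-3 -101.5 93 0;-3 -101.5 105 0;-3 -101.5 114 0;-3 -101.5 120 0;-3 -101.5 124 0;-3 -101.5 126 0",
)

```text
t: 32.5
tcp_pos: [0.4424, -0.1372, 0.0134]
tool_rot: [0.683, 0.731, 0.0, 0.0]
force: [-2.4, 0.3, 22.8]
finger_gap: 0.302
gripper_force: 26.7
```

step_arm(
  targets="0 0 1 0;0 0 1 0;0 0 1 0",
)

```text
t: 32.8
tcp_pos: [0.4424, -0.1372, 0.0135]
tool_rot: [0.683, 0.731, 0.0, 0.001]
force: [-2.3, -0.3, 8.3]
finger_gap: 0.306
gripper_force: 25.6
```

Seated. I'll release, lift and look.

step_arm(
  targets="0 0 0 0;0 0 0 0;0 0 0 0;0 0 0 0;0 0 0 0;0 0 -10 0;0 0 -40 0;0 0 -80 0;0 0 -120 0;0 0 -150 0;0 0 -150 0",
  gripper=0,
)

```text
t: 33.9
tcp_pos: [0.4448, -0.1382, 0.1666]
tool_rot: [0.683, 0.731, 0.001, 0.005]
force: [0.0, 0.3, -0.2]
finger_gap: 0.996
gripper_force: 0.0
```

```bash
python3 -c "
from h import *
wl('spot_a_mid',z0=.004)
to(.655,-.225,.16)"
```

```text
spot_a_mid 0.58 [270.0, 175.0] [210. 204. 192.] (0.4422, -0.1349, 0, np.float64(0.968))
spot_a_mid 0.3 [493.0, 281.0] [208. 202. 189.] (0.656, -0.2234, 0, np.float64(0.942))
shift [-102.4  206.2    3.5] turn 0.0 | pos [ 0.4423 -0.1368  0.1631] phi 3.9 q6 -0.61 gap 1.007 F [-0.3  0.1  0.8] t 34.0
```

step_arm(
  targets="-20 41 0 0;-40 82 0 0;-60 123 0 0;-80 164 0 0;-100 206 0 0;-100 206 0 0;-100 206 0 0",
)

```text
t: 34.7
tcp_pos: [0.6533, -0.2221, 0.1589]
tool_rot: [0.683, 0.731, -0.001, -0.003]
force: [-0.9, 0.4, 0.3]
finger_gap: 0.998
gripper_force: 0.0
```

```bash
python3 -c "
from h import *
wl('spot_a_mid')
to(.656,-.2234,.0096)"
```

```text
spot_a_mid 0.92 [18.0, 57.0] [128. 122. 110.] (0.435, -0.1344, 0, np.float64(0.885))
shift [ -2.6   4.4 150.5] turn 0.0 | pos [ 0.6522 -0.2215  0.1601] phi 3.9 q6 -0.56 gap 1.0 F [-0.1  0.2 -1. ] t 34.8
```

```bash
python3 -c "
from h import *
wl('spot_b_mid'.replace('_b','_a'),pmin=.1,save='w12')
to(.656,-.2234,.0096)"
```

```text
spot_a_mid 0.93 [20.0, 56.0] [129. 123. 112.] (0.4343, -0.1342, 0, np.float64(0.899))
spot_a_mid 0.55 [284.0, 184.0] [208. 203. 190.] (0.6571, -0.2248, 0, np.float64(0.962))
shift [ -2.1   3.6 151.9] turn 0.0 | pos [ 0.6527 -0.2217  0.1615] phi 3.9 q6 -0.56 gap 0.997 F [-0.4  0.5 -0.3] t 34.9
```

View pics/w12.png

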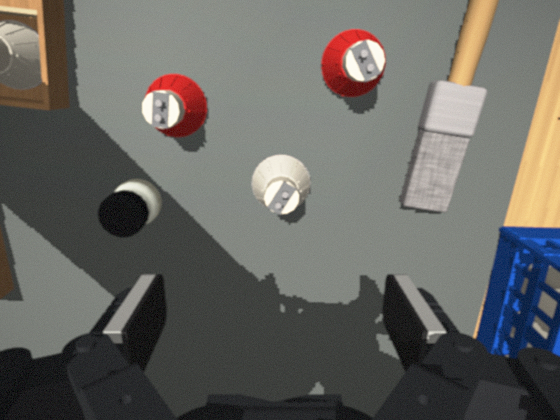

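The white lamp is at (283,185), clear of the red ones, with a fit of (.657,-.225). Grasping it now.

step_arm(
  targets="-2 5 40 0;-2 5 80 0;-2 5 110 0;-2 5 133 0;-2 5 146 0;-2 5 152 0;-2 5 152 0;-2 5 152 0",
)

```text
t: 35.7
tcp_pos: [0.6605, -0.2248, 0.0116]
tool_rot: [0.683, 0.731, 0.0, 0.001]
force: [1.2, -1.1, 0.4]
finger_gap: 1.006
gripper_force: 0.0
```

step_arm(
  targets="0 0 0 0;0 0 0 0;0 0 0 0;0 0 0 0;0 0 0 0;0 0 0 0;0 0 0 0;0 0 0 0;0 0 0 0;0 0 0 0",
  gripper=1,
)

```text
t: 36.7
tcp_pos: [0.6599, -0.2244, 0.0106]
tool_rot: [0.683, 0.731, 0.0, 0.0]
force: [-0.5, -0.4, 5.6]
finger_gap: 0.304
gripper_force: 25.0
```

```bash
python3 -c "
from h import *
to(.545,-.0714,.13)"
```

```text
shift [ 160.4 -104.2 -119.6] turn 0.0 | pos [ 0.6599 -0.2244  0.0106] phi 3.9 q6 -0.56 gap 0.304 F [-0.5 -0.4  5.6] t 36.7
```

step_arm(
  targets="0 0 -10 0;0 0 -40 0;5 -3 -80 0;30 -20 -115 0;60 -40 -130 0;95 -62 -130 0;130 -85 -130 0;160 -104 -130 0;160 -104 -130 0;160 -104 -130 0",
)

```text
t: 37.7
tcp_pos: [0.5449, -0.0711, 0.1403]
tool_rot: [0.682, 0.731, 0.0, 0.0]
force: [0.2, -0.6, -0.7]
finger_gap: 0.302
gripper_force: 24.8
```

```bash
python3 -c "
from h import *
s=manip.sense(); wl('spot_a_mid',z=.15,z0=s['tcp_pos'][2]-.0106)
to(.445,-.0714,.0146)"
```

```text
spot_a_mid 0.9 [146.0, 254.0] [132. 127. 115.] (0.4899, -0.081, 0, np.float64(0.297))
shift [   8.1 -101.2  125.6] turn 0.0 | pos [ 0.5463 -0.0726  0.1403] phi 3.9 q6 -0.4 gap 0.302 F [ 0.9  0.1 -0.6] t 37.8
```

step_arm(
  targets="2 -35 0 0;5 -70 0 0;7 -95 0 0;7 -100.5 20 0;7 -100.5 50 0;7 -100.5 75 0;7 -100.5 93 0;7 -100.5 105 0;7 -100.5 114 0;7 -100.5 120 0;7 -100.5 124 0;7 -100.5 126 0",
)

```text
t: 39.0
tcp_pos: [0.4447, -0.0719, 0.0144]
tool_rot: [0.683, 0.731, 0.0, 0.0]
force: [-2.9, -0.3, 21.9]
finger_gap: 0.301
gripper_force: 26.8
```

step_arm(
  targets="0 0 1 0;0 0 1 0;0 0 1 0",
)

```text
t: 39.3
tcp_pos: [0.4447, -0.0719, 0.0145]
tool_rot: [0.683, 0.731, 0.0, 0.001]
force: [-2.3, -0.6, 7.8]
finger_gap: 0.303
gripper_force: 25.6
```

step_arm(
  targets="0 0 0 0;0 0 0 0;0 0 0 0;0 0 0 0;0 0 0 0;0 0 -10 0;0 0 -40 0;0 0 -80 0;0 0 -120 0;0 0 -150 0;0 0 -150 0;0 0 -150 0",
  gripper=0,
)

```text
t: 40.5
tcp_pos: [0.4444, -0.0715, 0.164]
tool_rot: [0.683, 0.731, 0.0, 0.001]
force: [-1.3, -0.3, -0.2]
finger_gap: 0.998
gripper_force: 0.0
```

```bash
python3 -c "
from h import *
wl('spot_a_mid',z0=.004,pmin=.1,save='w13')
im=manip.snapshot('scene');cv2.imwrite('pics/s2.png',cv2.resize(im[140:320,90:490,::-1],None,fx=2,fy=2))"
```

```text
spot_a_mid 0.96 [268.0, 249.0] [205. 199. 184.] (0.4425, -0.1354, 0, np.float64(0.921))
```

View pics/s2.png

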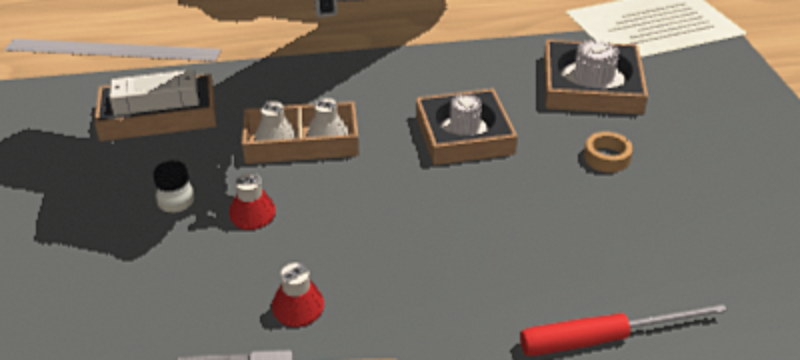

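The scene crop shows all five parts upright in their boxes: driver (155,95), lamps (272,122) and (325,120), small downlight (465,115) and large (597,65). The gripper is clear of everything.

```bash
python3 -c "
from station import manip
print(manip.sign_off())"
```

```text
the job is handed in; nothing more can be done
None
```

I packed all five parts upright in their own boxes and handed the job in at about 41 s of the 128 s allowed. The sign-off gave no verdict. Four parts measured within about 3 mm of centre after release; the second spot lamp was confirmed only by the arm's position and the final picture. The first grasp of the small downlight missed, closing on top of it and tilting it briefly, but it settled upright and the second grasp held.

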